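# Free the ratchet pawl and lower the hold-down arm onto the bushing

### The job

Clamp the steel bushing that stands in the hold-down fixture: press the thumb pad of the ratchet pawl fully down, so that the pawl's hook lifts clear of the teeth and stays there, then push the raised arm down by its crossbar until its rubber pad sits on top of the bushing, and leave it there. Only press and push: do not lift the arm or the bushing, keep the bushing upright in its nest, and do not disturb the other things on the bench.

Things in the scene. Friction and masses are not known exactly. Their poses are not given: they have to be found in the camera images.
- clamp: Hold-down fixture bolted to the bench: dark steel base 100 x 245 x 12 mm, grey upright cheeks. Origin: underside of the base, straight below the arm's hinge. z up; y runs along the fixture: the arm points to -y, the pawl's thumb pad to +y; x is the direction of both hinge pins and the crossbar. Turned up to 29 degrees either way from the robot's axes.
- hinge_axis (a point): Axis of the arm's hinge, 113 mm above the underside of the base; the hinge pin runs along the fixture's x. Around it sits a toothed steel wheel, 50 mm radius over the teeth.
- crossbar (a point): Centre of the arm's black crossbar, the part to push: round bar 22 mm in diameter, 70 mm long along the fixture's x, at the arm's outer end. It moves on an arc of 165 mm radius about the hinge; with the arm down it is level with the hinge, 113 mm above the bench. The top of the bar is 11 mm above this point.
- hold_arm (a joint): Angle of the arm (rad): 0 level, its 48 mm rubber pad (105 mm from the hinge) on the bushing; positive is raised. Starts at 0.85 to 0.95, held by the pawl: pushed down then, it stops against a tooth at about 0.8. With the pawl free it goes down with about 4 to 6 N at the crossbar; the hinge is stiff, so the arm stays where it is left.
- pawl_pad (a point): Centre of the top of the pawl's thumb pad, a flat ribbed steel pad 28 x 30 mm, 179 mm above the bench while engaged, at y = +115 mm in the fixture; the pawl's hinge pin is 53 mm nearer the arm and 23 mm lower. Pressed fully it sinks 14 mm and moves 4 mm outwards (+y); it takes about 4 N at its middle.
- pawl (a joint): Angle of the pawl (rad): 0 hooked into the teeth, 0.26 pad fully down; the hook is clear of the teeth from about 0.14. Its pin is stiff: the pawl stays where it is left.
- nest (a point): Centre of the nest in the fixture, level with its rest buttons (16 mm above the bench), where the bushing's underside rests; 105 mm from the hinge towards -y. Three small locating blocks, 12 mm high from the base, stand round the bushing's foot, 1.5 mm clear of it, within 36 mm of the centre.
- bushing: The turned steel bushing to be clamped: tube 52 mm in diameter, 75 mm tall, standing loose in the nest under the arm. Origin: centre of its underside; z along its axis.
- brush: Bystander: flat brush with a wooden handle, lying loose on the bench beside the fixture on the robot's side, 190 mm long, 26 mm wide, 12 mm high. Origin: centre of underside.
- casting: Bystander: small die-cast frame lying loose on the bench beyond the fixture, 99 x 113 x 30 mm. Origin: centre of underside.
- marker: Bystander: paint marker lying at the near right, 136 mm long, 15 mm high. Origin: centre of underside.
Not all that is in view belongs to the job. Leave any purple or yellow look-alike of the bushing alone.

How it is judged:
On the way, in this order (a step that is already met when the one before it is completed fails the run):
1. the pawl is pressed free of the teeth while the arm is still up (value of joint pawl above 0.14 rad and value of joint hold_arm above 0.78 rad), for 0.1 s.
2. the arm is pushed down onto the bushing (value of joint hold_arm below 0.035 rad), for 0.1 s.
At the end, for the whole second after the job is handed in: The arm is down with its pad on the bushing (arm angle within 0.035 rad above level, at most 0.04 below), at rest; the bushing stands upright (within 0.06 rad) in its nest, within 6 mm of the nest's centre (value of joint hold_arm between -0.04 and 0.035 rad and velocity of joint hold_arm below 0.05 rad/s and distance between bushing and nest below 0.006 m and angle between bushing's own z axis and vertical below 0.06 rad and linear speed of bushing below 0.02 m/s); the robot touches nothing.
It fails at once if the bushing is lifted or knocked out of its nest, or tipped (distance between bushing and nest above 0.01 m or angle between bushing's own z axis and vertical above 0.15 rad).
It fails at once if the arm is lifted above where it stood (value of joint hold_arm above 1.08 rad).
It fails at once if a bystander is disturbed (moved more than 20 mm) (distance of any of brush, casting, marker from where it was at the start of the episode above 0.02 m).
It also fails if it takes over 42 s, if anything falls off the work surface, if the arm or the gripper's body presses on something with over 40 N, if the wrist force passes 120 N, or if a joint passes its speed limit or range.

### The arm

A 6-joint arm with a two-finger parallel gripper is mounted at the origin on a cart in front of the work surface, level with it; the furniture and walls round the work are solid. World frame = base frame: x ahead of the robot, y to its left, z up, the work surface at z = 0. Lengths are in m, angles in rad, forces in N, time in s.
With the tool pointing down it reaches from about 0.3 to 0.75 m from the base axis. Payload 8.5 kg.
Tool frame: the origin (TCP) lies midway between the tips of the shut fingers; the grasp point (between the pads) lies behind it (pinch_z is the x of the grasp point in the tool frame, in m); x points along the fingers, y is the direction in which the jaws open and shut, and the axes are right-handed (so a half turn about x gives the same grasp; the last joint's range is limited). The gripper opens to 85 mm and grips with 20 to 120 N. Pads are 22 mm wide; open, the fingers measure 114 mm over their backs; the gripper's body (76 mm by 85 mm) begins 54 mm behind the grasp point. The pads swing forward as they close: fully open they stand 13 mm farther back than shut.
Start: joints at [1.085, 0.381, 1.297, -0, 1.464, -0.215], TCP at [0.147, 0.53, 0.231] pointing down, gripper open.
Joint ranges: [-3.11, 3.11], [-0.89, 2.33], [0.22, 2.48], [-1.42, 4.56], [0.17, 2.85], [-2.88, 2.88]. Speed limits (rad/s): [2.39, 2.39, 3.14, 3.14, 3.14, 3.14].

### API

Orientations are given as a rotation vector (axis times angle).
In Python, from station import read_state, read_camera, camera_model, close_job, pinch_z gives the robot as it stands. The module is installed in compiled form; this text tells all that it offers.
- The arm moves only by the tool send_rows, never from a script. Its argument "rows" is a list of rows, each a list of 3 entries, a list of its own where there are three numbers: the closure, from 0 (fully open) to 1 (shut), then the shift along the tool's x, y, z in cm, then the turn about the tool's x in degrees. A call has 1 to 20 rows; each row is the pose to reach, as a shift and turn from the pose measured when the call began, along the tool's axes at that moment; what a row does not reach only later rows make up. A row lasts 1/8 s, in which the tool goes at most 62.5 mm and 10.7 degrees, less where a joint would pass 70% of its speed; a pose out of reach is approached as far as the arm can. A call with a gripper value outside its range is refused whole. The fingers move at their own pace and stop on an object; "squeeze" is the grip in N (left out, the last holds). Time passes only in rows, so rows that repeat a pose let the fingers close. It gives the time, the measured TCP pose, the force and the opening at its end, in the units of the state.
- read_state(): the state, without advancing time (a new reading comes with each control period).
- read_camera(name): name is "side" or "top" or "wrist"; returns (picture, depth): 400x640x3 uint8, red, green, blue; 400x640 float32, m along the optical axis (not along the pixel's ray), 0 where there is no reading.
- camera_model(name): a dict with "K" (3x3 intrinsics, pixels), "cam_to_world" (4x4, takes a point from camera to world coordinates). Camera axes: x right, y down, z forward; pixel columns grow to the right and rows downward; lengths in m; the calibration is good to about 2 mm. The wrist camera is an equidistant fisheye: a pixel r from the principal point sees the ray r / f radians off the axis. A picture is of the moment at which its call begins: read the wrist's pose just before it. camera_model takes no time and is no camera call; for the wrist camera it gives the pose at the moment of the call.
- close_job(): hands the job in, once; it reports no verdict.
The state is a dict: "clock": time; "qpos": joint angles; "joint_vel": joint speeds; "tau": joint torques, N m; "ee_pos": TCP position; "ee_rot": TCP orientation; "force": force on the tool from outside, world axes, zero at the start; "moment": the same for the moment, N m; "gripper_width": finger opening in m.
Only numpy, scipy, OpenCV 4.12 (cv2) and the standard library are available. Lean on these libraries where they do the work, as an engineer would, in place of code of your own. Each camera call takes 0.05 s, during which the arm holds its last target.

## Working session

There is one attempt and no reset: what is moved stays moved. The work goes in short steps, Python scripts to look and compute and a tool call to move; the robot and the scene stay as the last step left them, time stands still between calls to the robot, and variables do not carry over. Pictures are saved under pics/ and viewed, and the job is handed in when it is done.

Besides the shell and the picture viewer there is one more tool, called after "Emit:" by a JSON object that holds its "api" and its "payload". send_rows: Moves the arm, as the interface text tells. Its arguments: {"type":"object","properties":{"rows":{"type":"array"},"squeeze":{"type":"number"}},"required":["rows"]}

```bash
mkdir -p pics; python3 - <<'E'
from station import *
import cv2,numpy as np
s=read_state();print(s['clock'],s['ee_pos'],s['ee_rot'],s['force'],pinch_z if not callable(pinch_z) else pinch_z())
for n in ['side','top']:
    p,d=read_camera(n);cv2.imwrite(f'pics/{n}0.png',p[:,:,::-1]);np.savez(f'{n}0.npz',p=p,d=d,**camera_model(n))
    m=camera_model(n);print(n,m['K'].tolist(),m['cam_to_world'].round(3).tolist(),(d>0).mean())
E
```

```text
0.0 [0.14698411 0.5296847  0.23070946] [ 0.21152766  1.56081301 -0.21369976] [ 0.15947527 -0.43649248  0.26276105] -0.0187
side [[383.7850212727073, 0.0, 321.26146084570945], [0.0, 383.7850212727073, 197.81318127395082], [0.0, 0.0, 1.0]] [[-0.945, -0.235, 0.229, 0.32], [-0.328, 0.639, -0.696, 0.689], [0.018, -0.732, -0.681, 0.84], [0.0, 0.0, 0.0, 1.0]] 0.9948828125
top [[446.56094532347794, 0.0, 319.5267477436396], [0.0, 446.56094532347794, 201.22442551136263], [0.0, 0.0, 1.0]] [[-0.015, -0.988, 0.154, 0.371], [-0.999, 0.01, -0.031, -0.035], [0.03, -0.154, -0.988, 1.132], [0.0, 0.0, 0.0, 1.0]] 0.9960546875
```

View pics/side0.png

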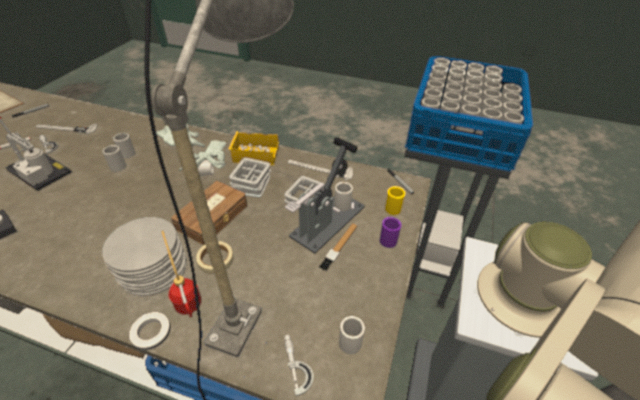

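View pics/top0.png

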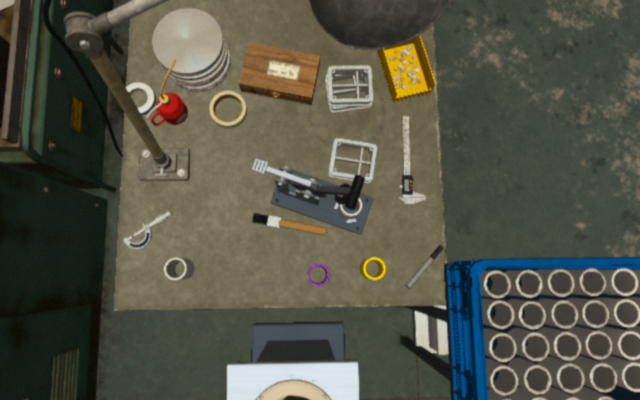

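The top view shows the fixture: base about (272–372, 165–232), pawl pad about (260,166), crossbar about (355,190), bushing under the arm about (350,208). Candidates I could mistake for it are the purple ring (318,274), the yellow ring (374,268), the grey bushing (177,268) and, in the side view, a second fixture at (38,165). The right one is the raised-arm fixture with the brush beside it. Next I'll crop in close and measure.

```bash
cat > h.py <<'E'
import numpy as np,cv2
def load(n):
    z=np.load(n+'.npz');return z['p'],z['d'],z['K'],z['cam_to_world']
def cloud(n):
    p,d,K,T=load(n);v,u=np.mgrid[:400,:640]
    c=np.stack([(u-K[0,2])/K[0,0]*d,(v-K[1,2])/K[1,1]*d,d],-1)
    return p,d,c@T[:3,:3].T+T[:3,3]
E
python3 - <<'E'
from h import *
a=load('top0')[0][145:240,240:385,::-1];b=load('side0')[0][125:275,275:415,::-1]
cv2.imwrite('pics/ct.png',cv2.resize(a,None,fx=5,fy=5,interpolation=cv2.INTER_CUBIC))
cv2.imwrite('pics/cs.png',cv2.resize(b,None,fx=4,fy=4,interpolation=cv2.INTER_CUBIC))
p,d,W=cloud('top0')
for (u,v) in [(260,166),(258,162),(263,170),(255,166),(300,185),(330,190),(355,180),(355,190),(352,200),(348,210),(365,225),(275,205)]:
    print(u,v,W[v,u].round(3),p[v,u])
E
```

```text
260 166 [0.598 0.063 0.179] [172 176 183]
258 162 [0.607 0.068 0.177] [178 180 180]
263 170 [0.589 0.056 0.179] [183 187 198]
255 166 [0.598 0.074 0.177] [146 150 156]
300 185 [ 0.561 -0.023  0.148] [34 35 34]
330 190 [ 0.54  -0.088  0.196] [53 53 53]
355 180 [ 0.55  -0.135  0.253] [20 18 21]
355 190 [ 0.529 -0.134  0.257] [32 31 31]
352 200 [ 0.509 -0.128  0.255] [29 28 30]
348 210 [ 0.522 -0.143  0.012] [75 82 87]
365 225 [ 0.484 -0.187 -0.003] [107 100  78]
275 205 [ 0.538  0.043 -0.001] [96 91 73]
```

View pics/ct.png

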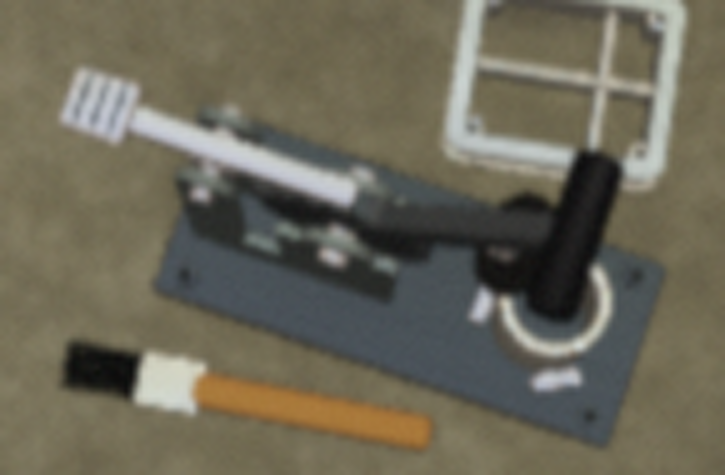

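View pics/cs.png

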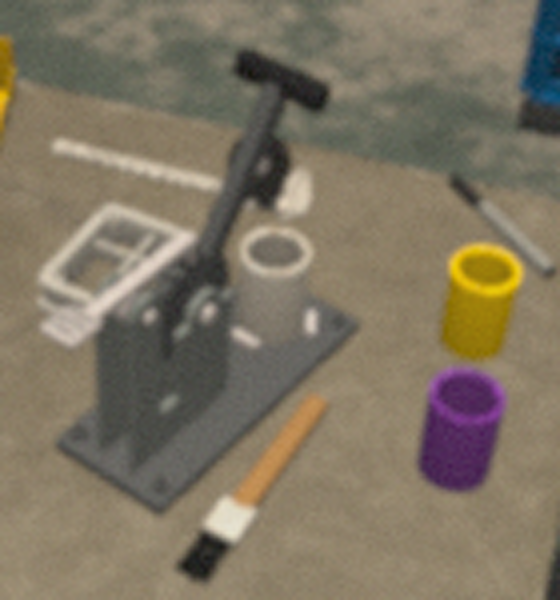

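The crops confirm the fixture: pad at top (260,166), crossbar from about (359,177) to (351,206), and the steel bushing rim at about (350,207). Now for the exact positions.

```bash
python3 - <<'E'
from h import *
p,d,W=cloud('top0')
v,u=np.mgrid[:400,:640]; z=W[...,2]
m=(u>250)&(u<268)&(v>155)&(v<176)&(z>.165)&(z<.19)
q=W[m];print('pad top',len(q),np.median(q[:,2]),cv2.minAreaRect((q[:,:2]*1000).astype(np.float32)),q.min(0),q.max(0))
ps,ds,S=cloud('side0')
A=np.concatenate([W.reshape(-1,3),S.reshape(-1,3)])
for n,X in [('top',W.reshape(-1,3)),('side',S.reshape(-1,3))]:
    r=(abs(X[:,0]-.53)<.1)&(abs(X[:,1]+.14)<.08)&(X[:,2]>.225)&(X[:,2]<.3)
    q=X[r];c=q.mean(0);w=np.linalg.svd(q-c)[2][0];t=(q-c)@w
    print(n,'bar',len(q),c.round(4),w.round(3),t.min(),t.max(),q[:,2].max(), 'mid',(c+w*(t.min()+t.max())/2).round(4))
    r=(abs(X[:,0]-.6)<.05)&(abs(X[:,1]-.063)<.04)&(X[:,2]>.165)&(X[:,2]<.2); q=X[r]
    print(n,'pad',len(q),q.mean(0).round(4),(q.min(0)+q.max(0))/2)
    r=(abs(X[:,0]-.5)<.06)&(abs(X[:,1]+.14)<.08)&(X[:,2]>.085)&(X[:,2]<.096); q=X[r]
    print(n,'bush',len(q),cv2.minEnclosingCircle((q[:,:2]*1000).astype(np.float32)) if len(q) else 0)
# base by colour hull, plane z=.012
hull=(z>.006)&(z<.018)&(u>265)&(u<378)&(v>160)&(v<235)
q=W[hull];R=cv2.minAreaRect((q[:,:2]*1000).astype(np.float32));print('base',len(q),R)
E
```

```text
pad top 182 0.1776857789211177 ((598.4718627929688, 62.39857482910156), (34.74581527709961, 28.438079833984375), 70.18687438964844) [0.58201066 0.04789224 0.17142213] [0.6148241  0.08081093 0.18229857]
top bar 434 [ 0.5259 -0.1311  0.2515] [-0.942  0.336 -0.014] -0.03641246888916462 0.033585874684744284 0.25997084201369625 mid [ 0.5272 -0.1316  0.2515]
top pad 256 [0.5944 0.0549 0.1762] [0.59035258 0.05238553 0.17369157]
top bush 95 ((531.6981811523438, -113.58214569091797), 55.52534866333008)
side bar 268 [ 0.5265 -0.1249  0.2488] [-0.958  0.285 -0.016] -0.0374124148426217 0.03331267434273692 0.26074442324669056 mid [ 0.5285 -0.1255  0.2488]
side pad 161 [0.5929 0.0553 0.1776] [0.58952933 0.05266315 0.17430895]
side bush 115 ((530.7438354492188, -115.26748657226562), 55.064571380615234)
base 2513 ((556.4480590820312, -70.63412475585938), (269.090087890625, 189.93038940429688), 89.2453842163086)
```

```bash
python3 - <<'E'
from h import *
from station import *
from scipy.spatial.transform import Rotation as Ro
s=read_state();R=Ro.from_rotvec(s['ee_rot']).as_matrix();print(s['clock'],s['qpos'],R.round(3),s['ee_pos'])
A=np.concatenate([cloud('top0')[2].reshape(-1,3),cloud('side0')[2].reshape(-1,3)])
r=(A[:,2]>.1)&(A[:,0]>.05)&(A[:,0]<1.3)&(abs(A[:,1])<.8)
c={}
for q in A[r]:
    k=tuple(np.floor(q/.1).astype(int));c[k]=c.get(k,0)+1
for k in sorted(c): 
    if c[k]>8: print(np.array(k)/10,c[k],end='; ')
print()
print('to pad', R.T@(np.array([.599,.063,.205])-s['ee_pos'])*100)
E
```

```text
0.1 [ 1.08470791e+00  3.81173650e-01  1.29816547e+00 -1.16070773e-05
  1.46356538e+00 -2.15325012e-01] [[-0.001  0.267  0.964]
 [-0.001  0.964 -0.267]
 [-1.    -0.001 -0.   ]] [0.14700551 0.52972992 0.2307559 ]
[ 0.  -0.8  0.2] 212; [ 0.  -0.7  0.2] 134; [ 0.  -0.6  0.2] 234; [ 0.  -0.5  0.2] 260; [ 0.  -0.4  0.1] 475; [ 0.  -0.4  0.2] 457; [ 0.  -0.1  0.1] 332; [ 0.  -0.1  0.2] 85; [0.  0.  0.1] 943; [0.  0.  0.2] 133; [0.  0.3 0.5] 32; [0.  0.4 0.4] 680; [0.  0.4 0.5] 42; [ 0.1 -0.8  0.1] 36; [ 0.1 -0.8  0.2] 343; [ 0.1 -0.7  0.1] 347; [ 0.1 -0.7  0.2] 1600; [ 0.1 -0.6  0.1] 86; [ 0.1 -0.6  0.2] 2644; [ 0.1 -0.5  0.1] 175; [ 0.1 -0.5  0.2] 2381; [ 0.1 -0.4  0.1] 1816; [ 0.1 -0.4  0.2] 2231; [ 0.1 -0.1  0.1] 84; [0.1 0.  0.1] 98; [0.1 0.3 0.4] 24; [0.1 0.3 0.5] 1549; [0.1 0.4 0.4] 1492; [0.1 0.4 0.5] 6006; [0.1 0.5 0.5] 1892; [ 0.2 -0.8  0.2] 249; [ 0.2 -0.7  0.1] 106; [ 0.2 -0.7  0.2] 2757; [ 0.2 -0.6  0.1] 94; [ 0.2 -0.6  0.2] 2887; [ 0.2 -0.5  0.1] 289; [ 0.2 -0.5  0.2] 3026; [ 0.2 -0.4  0.1] 1682; [ 0.2 -0.4  0.2] 2549; [0.2 0.4 0.4] 14; [0.2 0.4 0.5] 130; [0.2 0.5 0.4] 93; [0.2
[... 554 characters left out ...]
7; [0.6 0.2 0.2] 320; [0.6 0.2 0.3] 888; [0.6 0.2 0.4] 1470; [0.6 0.2 0.5] 2289; [0.6 0.3 0.1] 708; [0.6 0.3 0.2] 733; [0.6 0.3 0.3] 544; [0.6 0.3 0.4] 368; [0.6 0.3 0.5] 179; [0.6 0.4 0.1] 49; [ 0.7 -0.3  0.5] 300; [ 0.7 -0.3  0.6] 42; [ 0.7 -0.2  0.5] 42; [ 0.7 -0.2  0.6] 398; [ 0.7 -0.1  0.5] 2974; [ 0.7 -0.1  0.6] 254; [0.7 0.  0.6] 142; [0.7 0.1 0.5] 710; [0.7 0.1 0.6] 358; [0.7 0.2 0.1] 63; [0.7 0.2 0.5] 1573; [0.7 0.2 0.6] 467; [0.7 0.3 0.1] 109; [0.7 0.3 0.4] 92; [0.7 0.3 0.5] 343; [ 0.8 -0.1  0.5] 356; [0.8 0.1 0.1] 251; [0.8 0.2 0.1] 1778; [0.8 0.3 0.1] 311; [0.9 0.1 0.1] 753; [0.9 0.2 0.1] 2851; [0.9 0.3 0.1] 866; [1.  0.2 0.1] 228; 
to pad [  2.60273568 -32.87993437  56.03684288]
```

```bash
python3 - <<'E'
from h import *
from station import *
from scipy.spatial.transform import Rotation as Ro
s=read_state();R=Ro.from_rotvec(s['ee_rot']).as_matrix()
A=np.concatenate([cloud('top0')[2].reshape(-1,3),cloud('side0')[2].reshape(-1,3)])
A=A[(A[:,0]>.45)&(A[:,0]<.85)&(abs(A[:,1])<.45)&(A[:,2]<.75)]
for z in np.arange(.2,.75,.05):
    q=A[(A[:,2]>z)&(A[:,2]<z+.05)]
    a=q[q[:,1]>.1]; b=q[q[:,1]<=.1]
    for n,g in (('post',a),('shade',b)):
        if len(g)>15: print(round(z,2),n,np.percentile(g[:,:2],[2,50,98],axis=0).round(3).tolist())
for t in ([.40,.10,.24],[.599,.063,.205]):print(R.T@(np.array(t)-s['ee_pos'])*100)
E
```

```text
0.2 post [[0.65, 0.289], [0.659, 0.31], [0.672, 0.379]]
0.2 shade [[0.494, -0.139], [0.531, -0.114], [0.551, -0.092]]
0.25 post [[0.656, 0.283], [0.664, 0.305], [0.676, 0.364]]
0.25 shade [[0.495, -0.149], [0.526, -0.132], [0.558, -0.117]]
0.3 post [[0.661, 0.279], [0.67, 0.3], [0.683, 0.352]]
0.35 post [[0.667, 0.273], [0.675, 0.295], [0.689, 0.343]]
0.4 post [[0.672, 0.268], [0.68, 0.29], [0.697, 0.335]]
0.45 post [[0.677, 0.263], [0.686, 0.284], [0.702, 0.327]]
0.5 post [[0.679, 0.248], [0.687, 0.28], [0.708, 0.32]]
0.5 shade [[0.68, -0.138], [0.725, -0.06], [0.834, -0.039]]
0.55 post [[0.68, 0.158], [0.703, 0.254], [0.719, 0.31]]
0.55 shade [[0.681, -0.218], [0.699, -0.099], [0.805, -0.037]]
0.6 post [[0.703, 0.103], [0.719, 0.165], [0.737, 0.294]]
0.6 shade [[0.689, -0.201], [0.7, -0.132], [0.743, 0.093]]
0.65 post [[0.718, 0.227], [0.723, 0.24], [0.729, 0.251]]
[ -0.88958002 -34.6417959   35.87128871]
[  2.60273568 -32.87993437  56.03684288]
```

Emit:
{"api": "send_rows", "payload": {"rows": [[1,[-0.2,-6,6],0],[1,[-0.4,-12,12],0],[1,[-0.6,-17,18],0],[1,[-0.9,-23,24],0],[1,[-0.9,-29,30],0],[1,[-0.9,-34.5,36],0],[1,[-0.9,-34.5,36],0],[1,[-0.9,-34.5,36],0],[1,[-0.9,-34,42],0],[1,[0,-33.5,48],0],[1,[0,-33,52],0],[1,[0,-33,56],0],[1,[0,-33,56],0],[1,[0,-33,56],0]]}}

```text
clock: 1.85
ee_pos: [0.5977, 0.0621, 0.2307]
ee_rot: [0.212, 1.562, -0.214]
force: [-0.1, -0.5, -0.6]
gripper_width: -0.0
```

```bash
python3 - <<'E'
from h import *
from station import *
m=camera_model('wrist');print(m['K'][0,0],m['K'][:2,2],m['cam_to_world'].round(3).tolist())
w=read_camera('wrist')[0];t=read_camera('side')[0]
cv2.imwrite('pics/w1.png',w[:,:,::-1]);cv2.imwrite('pics/s1.png',cv2.resize(t[100:280,230:430,::-1],None,fx=3,fy=3))
E
```

```text
309.70691628693146 [319.21424707 196.14207183] [[0.269, 0.916, 0.297, 0.521], [0.963, -0.256, -0.084, 0.084], [-0.001, 0.309, -0.951, 0.373], [0.0, 0.0, 0.0, 1.0]]
```

View pics/w1.png

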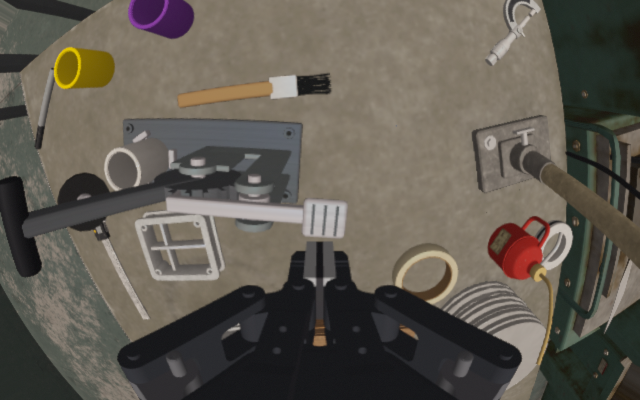

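View pics/s1.png

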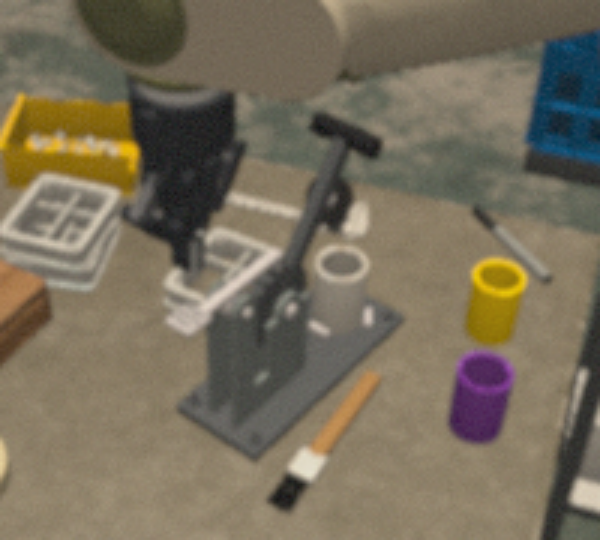

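Wrist view: the pad is at (325,219), with the shut fingers just beyond it. The crossbar is at the far left, from (12,182) to (26,272). I'll cast these as a second measurement.

```bash
python3 - <<'E'
import numpy as np
from station import *
m=camera_model('wrist');K=m['K'];T=m['cam_to_world'];print(read_state()['ee_pos'])
def cast(u,v,z):
    x=np.array([u-K[0,2],v-K[1,2]]);r=np.hypot(*x);th=r/K[0,0]
    d=T[:3,:3]@np.array([*(x/r*np.sin(th)),np.cos(th)]);return T[:3,3]+d*(z-T[2,3])/d[2]
c=np.array([(304,200),(345,201),(346,238),(304,236)])
for x in c: print(cast(*x,.179).round(4))
print(np.mean([cast(*x,.179) for x in c],axis=0))
for u,v in [(11,180),(28,272),(18,228)]: print(cast(u,v,.249).round(4))
E
```

```text
[0.59748868 0.06234265 0.23132267]
[0.582  0.0559 0.179 ]
[0.59   0.0821 0.179 ]
[0.6167 0.0762 0.179 ]
[0.6073 0.0484 0.179 ]
[0.59900125 0.06563835 0.179     ]
[ 0.4964 -0.1153  0.249 ]
[ 0.5591 -0.1475  0.249 ]
[ 0.527  -0.1309  0.249 ]
```

Emit:
{"api": "send_rows", "payload": {"rows": [[1,[2,0.35,0.15],0],[1,[4,0.35,0.15],0],[1,[4.8,0.35,0.15],0],[1,[5.2,0.4,0.15],0],[1,[5.5,0.4,0.15],0],[1,[5.8,0.5,0.15],0],[1,[6.1,0.55,0.15],0],[1,[6.4,0.6,0.2],0],[1,[6.6,0.65,0.2],0],[1,[6.7,0.7,0.2],0]]}}

```text
clock: 3.2
ee_pos: [0.6017, 0.0692, 0.1656]
ee_rot: [0.212, 1.559, -0.212]
force: [-1.9, 2.6, 9.9]
gripper_width: 0.0001
```

Emit:
{"api": "send_rows", "payload": {"rows": [[1,[0.1,0,0],0],[1,[0.3,0,0],0],[1,[0.4,0,0],0],[1,[0.4,0,0],0]]}}

```text
clock: 3.7
ee_pos: [0.6019, 0.0693, 0.165]
ee_rot: [0.212, 1.555, -0.211]
force: [-6.7, 2.2, 18.9]
gripper_width: 0.0001
```

The force rose to 19 N with almost no further travel, so the pawl is at its stop. I'll lift off and check.

Emit:
{"api": "send_rows", "payload": {"rows": [[1,[-1,0,0],0],[1,[-4,0,0],0],[1,[-8,0,0],0],[1,[-12,0,0],0],[1,[-14,0,0],0],[1,[-14,0,0],0],[1,[-14,0,0],0]]}}

```text
clock: 4.58
ee_pos: [0.6009, 0.0693, 0.3037]
ee_rot: [0.212, 1.557, -0.212]
force: [-0.8, -0.0, -1.5]
gripper_width: -0.0003
```

```bash
python3 - <<'E'
from h import *
from station import *
from scipy.spatial.transform import Rotation as Ro
s=read_state();print(s['ee_pos'],s['force'],s['clock'])
p,d=read_camera('side');m=camera_model('side');np.savez('side1.npz',p=p,d=d,**m)
S=cloud('side1')[2]
for n in('side0','side1'):
    X=cloud(n)[2].reshape(-1,3)
    r=(np.hypot(X[:,0]-.6,X[:,1]-.065)<.013)&(X[:,2]>.14)&(X[:,2]<.19);print(n,'pad z',r.sum(),np.median(X[r][:,2]))
    r=(abs(X[:,0]-.53)<.1)&(abs(X[:,1]+.14)<.08)&(X[:,2]>.225)&(X[:,2]<.3);print('bar',X[r].mean(0))
cv2.imwrite('pics/s2.png',cv2.resize(p[100:280,230:430,::-1],None,fx=3,fy=3))
R=Ro.from_rotvec(s['ee_rot']).as_matrix();h=np.array([.56,-.0435]);yf=np.array([.34,.94])
for a in [.92,.92,.8,.65,.5,.35,.2,.1,0,-.03]:
    c=h-.165*np.cos(a)*yf;t=np.array([*c,.113+.165*np.sin(a)+.011]);print(a,t.round(3),(R.T@(t-s['ee_pos'])*100).round(2))
E
```

```text
[0.60091491 0.06928168 0.30372456] [-0.77828833 -0.04528016 -1.52051854] 4.575
side0 pad z 59 0.18015771726045537
bar [ 0.5265027  -0.12492254  0.24878533]
side1 pad z 68 0.16654270939372545
bar [ 0.52627692 -0.12507684  0.24907663]
0.92 [ 0.526 -0.137  0.255] [  4.83 -21.92  -1.73]
0.92 [ 0.526 -0.137  0.255] [  4.83 -21.92  -1.73]
0.8 [ 0.521 -0.152  0.242] [  6.12 -23.42  -1.85]
0.65 [ 0.515 -0.167  0.224] [  7.97 -25.05  -1.98]
0.5 [ 0.511 -0.18   0.203] [ 10.05 -26.4   -2.09]
0.35 [ 0.507 -0.189  0.181] [ 12.3  -27.41  -2.18]
0.2 [ 0.505 -0.196  0.157] [ 14.68 -28.08  -2.24]
0.1 [ 0.504 -0.198  0.14 ] [ 16.31 -28.33  -2.26]
0 [ 0.504 -0.199  0.124] [ 17.95 -28.41  -2.28]
-0.03 [ 0.504 -0.199  0.119] [ 18.45 -28.4   -2.28]
```

View pics/s2.png

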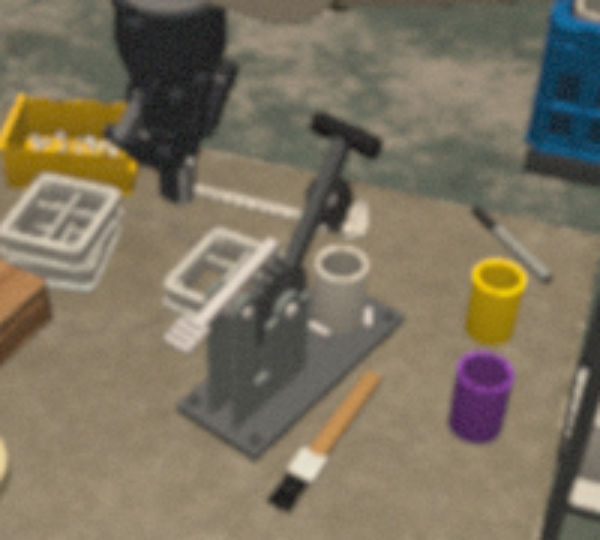

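The pad has sunk from 0.180 to 0.1665 m (14 mm), the arm hasn't moved, and the pawl stays down. Next is above the crossbar.

Emit:
{"api": "send_rows", "payload": {"rows": [[1,[0,-5,-0.5],0],[1,[0,-10,-1],0],[1,[0,-16,-1.5],0],[1,[0,-21,-1.8],0],[1,[0,-21,-1.8],0],[1,[1.5,-21,-1.8],0],[1,[3,-21,-1.8],0],[1,[3.5,-21,-1.8],0],[1,[3.5,-21,-1.8],0]]}}

```text
clock: 5.75
ee_pos: [0.5278, -0.1278, 0.2682]
ee_rot: [0.211, 1.558, -0.211]
force: [-1.0, -0.0, -0.7]
gripper_width: -0.0001
```

```bash
python3 - <<'E'
from h import *
from station import *
from scipy.spatial.transform import Rotation as Ro
s=read_state();print(s['ee_pos'],s['force'],s['clock'])
a=read_camera('side')[0][100:280,230:430,::-1];b=read_camera('top')[0][130:240,250:390,::-1]
cv2.imwrite('pics/s3.png',cv2.resize(np.hstack([cv2.resize(a,(400,360)),cv2.resize(b,(458,360))]),(800,336)))
R=Ro.from_rotvec(s['ee_rot']).as_matrix();h=np.array([.56,-.0435]);yf=np.array([.34,.94])
for a in [.95,.8,.65,.5,.35,.2,.1,0,-.03]:
    c=h-.165*np.cos(a)*yf;t=np.array([*c,.113+.165*np.sin(a)+.011]);print(a,t.round(3),(R.T@(t-s['ee_pos'])*100).round(2))
E
```

```text
[ 0.52777846 -0.12777209  0.2682092 ] [-0.96148355 -0.04516162 -0.67754934] 5.75
0.95 [ 0.527 -0.134  0.258] [ 1.   -0.58  0.12]
0.8 [ 0.521 -0.152  0.242] [ 2.58 -2.48 -0.04]
0.65 [ 0.515 -0.167  0.224] [ 4.43 -4.11 -0.17]
0.5 [ 0.511 -0.18   0.203] [ 6.51 -5.45 -0.28]
0.35 [ 0.507 -0.189  0.181] [ 8.76 -6.47 -0.36]
0.2 [ 0.505 -0.196  0.157] [11.14 -7.14 -0.42]
0.1 [ 0.504 -0.198  0.14 ] [12.77 -7.39 -0.44]
0 [ 0.504 -0.199  0.124] [14.42 -7.47 -0.45]
-0.03 [ 0.504 -0.199  0.119] [14.91 -7.46 -0.45]
```

View pics/s3.png

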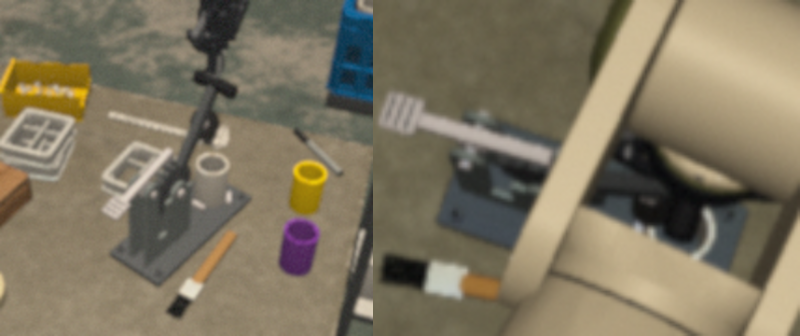

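The fingers stand just above the middle of the crossbar. I'll push it along the arc, slowly.

Emit:
{"api": "send_rows", "payload": {"rows": [[1,[0.6,-0.3,0.1],0],[1,[1.1,-0.5,0.1],0],[1,[1.5,-0.9,0.1],0],[1,[2.0,-1.4,0],0],[1,[2.5,-1.9,0],0],[1,[3.0,-2.3,0],0],[1,[3.5,-2.7,-0.1],0],[1,[4.2,-3.3,-0.1],0],[1,[4.8,-3.8,-0.2],0],[1,[4.8,-3.8,-0.2],0]]}}

```text
clock: 7.1
ee_pos: [0.5163, -0.1671, 0.2227]
ee_rot: [0.208, 1.553, -0.217]
force: [-1.8, -6.4, 9.9]
gripper_width: 0.0001
```

```bash
python3 - <<'E'
from h import *
from station import *
from scipy.spatial.transform import Rotation as Ro
s=read_state();print(s['ee_pos'],s['force'],s['clock'])
a=read_camera('side')[0][100:280,230:430,::-1]
cv2.imwrite('pics/s4.png',cv2.resize(a,None,fx=3,fy=3))
R=Ro.from_rotvec(s['ee_rot']).as_matrix();h=np.array([.56,-.0435]);yf=np.array([.34,.94])
for a in [.65,.5,.35,.2,.1,0,-.03]:
    c=h-.165*np.cos(a)*yf;t=np.array([*c,.113+.165*np.sin(a)+.011]);print(a,t.round(3),(R.T@(t-s['ee_pos'])*100).round(2))
E
```

```text
[ 0.51625466 -0.1670983   0.22265723] [-1.806419   -6.44692515  9.872449  ] 7.1
0.65 [ 0.515 -0.167  0.224] [-0.12 -0.01 -0.09]
0.5 [ 0.511 -0.18   0.203] [ 1.96 -1.34 -0.21]
0.35 [ 0.507 -0.189  0.181] [ 4.22 -2.35 -0.31]
0.2 [ 0.505 -0.196  0.157] [ 6.6  -3.01 -0.38]
0.1 [ 0.504 -0.198  0.14 ] [ 8.23 -3.24 -0.41]
0 [ 0.504 -0.199  0.124] [ 9.88 -3.32 -0.43]
-0.03 [ 0.504 -0.199  0.119] [10.37 -3.31 -0.43]
```

View pics/s4.png

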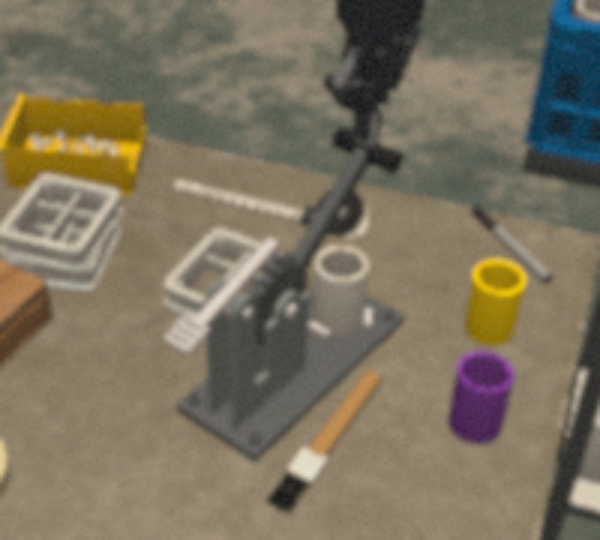

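The arm is past the tooth, at about 0.65 rad, with the fingers on the bar. Pushing on.

Emit:
{"api": "send_rows", "payload": {"rows": [[1,[0.8,-0.5,-0.1],0],[1,[1.6,-0.9,-0.1],0],[1,[2.4,-1.3,-0.2],0],[1,[3.2,-1.7,-0.2],0],[1,[4.0,-2.0,-0.3],0],[1,[4.8,-2.3,-0.3],0],[1,[5.6,-2.5,-0.3],0],[1,[6.4,-2.7,-0.4],0],[1,[7.2,-2.9,-0.4],0],[1,[8.0,-3.0,-0.4],0],[1,[8.6,-3.1,-0.4],0],[1,[8.6,-3.1,-0.4],0]]}}

```text
clock: 8.65
ee_pos: [0.5044, -0.1954, 0.1358]
ee_rot: [0.21, 1.555, -0.215]
force: [-0.6, 0.6, 0.4]
gripper_width: 0.0002
```

```bash
python3 - <<'E'
from h import *
from station import *
s=read_state();print(s['ee_pos'],s['force'],s['clock'])
a=read_camera('side')[0][100:280,230:430,::-1]
cv2.imwrite('pics/s5.png',cv2.resize(a,None,fx=3,fy=3))
E
```

```text
[ 0.50439592 -0.19536077  0.13579476] [-0.56229032  0.64270181  0.42245687] 8.65
```

View pics/s5.png

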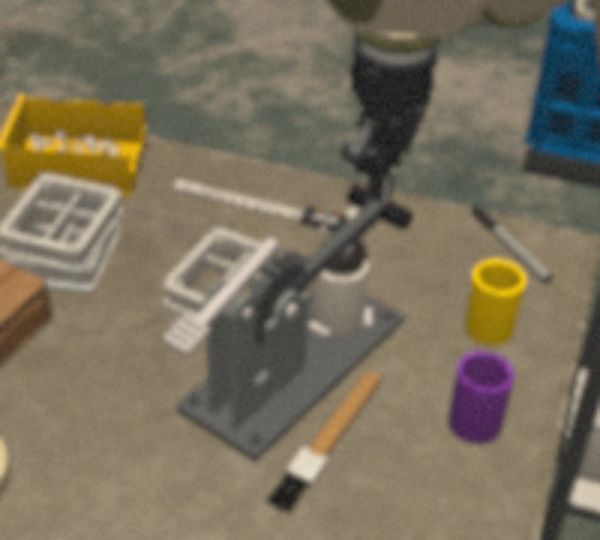

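```bash
python3 - <<'E'
from h import *
from station import *
p,d=read_camera('side');m=camera_model('side');np.savez('side2.npz',p=p,d=d,**m)
p,d,S=cloud('side2')
a=p[140:215,320:390,::-1]
cv2.imwrite('pics/s6.png',cv2.resize(a,None,fx=8,fy=8,interpolation=cv2.INTER_CUBIC))
for n in [.06,.07,.08,.1,.12,.13,.14,.15,.16]:
    pass
h=np.array([.56,-.0435]);yf=np.array([.34,.94]);xf=np.array([.94,-.34])
X=S.reshape(-1,3);y=(X[:,:2]-h)@yf;x=(X[:,:2]-h)@xf
for lo,hi in [(-.035,-.018),(.018,.035)]:
    r=(x>lo)&(x<hi)&(y<-.13)&(y>-.2)&(X[:,2]>.05)&(X[:,2]<.2)
    print(lo,r.sum(),np.c_[y[r],X[r][:,2]].mean(0),np.percentile(X[r][:,2],[5,50,95]),np.percentile(y[r],[5,50,95]))
E
```

```text
-0.035 44 [-0.15996513  0.13073974] [0.12180051 0.13195124 0.13687231] [-0.17064825 -0.15835241 -0.15260562]
0.018 32 [-0.15895145  0.1309706 ] [0.12269084 0.13254062 0.13651746] [-0.16727258 -0.15828919 -0.15365576]
```

View pics/s6.png

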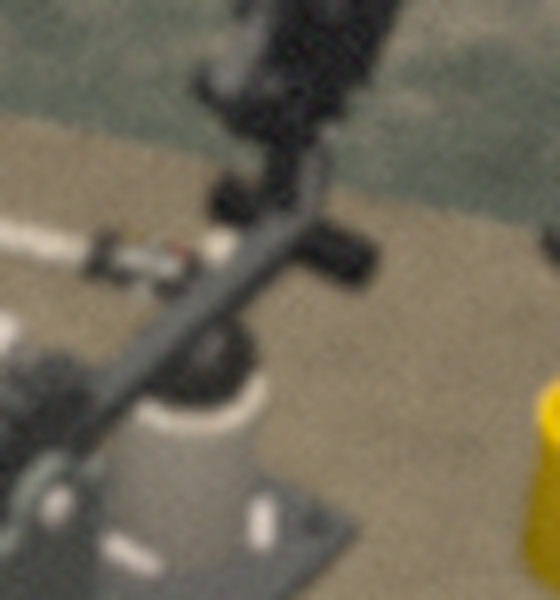

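The bar's top is at about 0.136 m with the tip resting on it, so the arm is near 0.07 rad. I'll press slowly to contact.

Emit:
{"api": "send_rows", "payload": {"rows": [[1,[0.3,-0.1,0],0],[1,[0.6,-0.1,0],0],[1,[0.8,-0.2,0],0],[1,[1.0,-0.2,0],0],[1,[1.2,-0.2,0],0],[1,[1.3,-0.2,0],0],[1,[1.3,-0.2,0],0]]}}

```text
clock: 9.62
ee_pos: [0.504, -0.1973, 0.123]
ee_rot: [0.21, 1.554, -0.215]
force: [-0.9, 0.8, 2.5]
gripper_width: -0.0003
```

Emit:
{"api": "send_rows", "payload": {"rows": [[1,[0.1,0,0],0],[1,[0.2,0,0],0],[1,[0.3,0,0],0],[1,[0.4,0,0],0],[1,[0.4,0,0],0]]}}

```text
clock: 10.25
ee_pos: [0.5041, -0.1975, 0.1215]
ee_rot: [0.208, 1.552, -0.216]
force: [-6.8, 3.9, 24.7]
gripper_width: 0.0001
```

The push is firm at 25 N, so the pad is seated. Retreating straight up.

Emit:
{"api": "send_rows", "payload": {"rows": [[1,[-0.3,0,0],0],[1,[-1,0,0],0],[1,[-4,0,0],0],[1,[-8,0,0],0],[1,[-12,0,0],0],[1,[-16,0,0],0],[1,[-16,8,0],0],[1,[-16,14,-4],0],[1,[-16,20,-9],0],[1,[-16,26,-14],0],[1,[-16,32,-18],0],[1,[-16,32,-18],0],[1,[-16,32,-18],0]]}}

```text
clock: 11.88
ee_pos: [0.4134, 0.1628, 0.2788]
ee_rot: [0.204, 1.553, -0.212]
force: [0.4, -0.3, 0.8]
gripper_width: 0.0002
```

```bash
python3 - <<'E'
from h import *
from station import *
s=read_state();print(s['ee_pos'],s['force'],s['clock'],s['joint_vel'])
for n,k in(('side','side3'),('top','top3')):
    p,d=read_camera(n);np.savez(k+'.npz',p=p,d=d,**camera_model(n))
h=np.array([.56,-.0435]);yf=np.array([.34,.94]);xf=np.array([.94,-.34])
for n in('side3','top3'):
    X=cloud(n)[2].reshape(-1,3);y=(X[:,:2]-h)@yf;x=(X[:,:2]-h)@xf
    r=(abs(x)<.033)&(abs(x)>.015)&(y<-.15)&(y>-.18)&(X[:,2]>.1)&(X[:,2]<.2)
    print(n,'bar',r.sum(),np.percentile(X[r][:,2],[50,95,99]) if r.sum() else 0)
    r=(abs(x)<.03)&(y<-.075)&(y>-.135)&(X[:,2]>.05)&(X[:,2]<.2);print(np.percentile(X[r][:,2],[5,50,95]))
a=load('side3')[0][100:280,230:430,::-1];b=load('top3')[0][130:240,240:390,::-1]
cv2.imwrite('pics/s7.png',cv2.resize(np.hstack([cv2.resize(a,(400,360)),cv2.resize(b,(491,360))]),(800,323)))
E
```

```text
[0.41338981 0.16281229 0.27880181] [ 0.35826003 -0.26822572  0.76926847] 11.875 [-0.0434797   0.01990986 -0.01630434 -0.0185729  -0.0090789  -0.00665007]
side3 bar 0 0
[0.05708643 0.09227836 0.12378921]
top3 bar 144 [0.11956942 0.12348439 0.12469679]
[0.06777617 0.09723481 0.12260256]
```

View pics/s7.png

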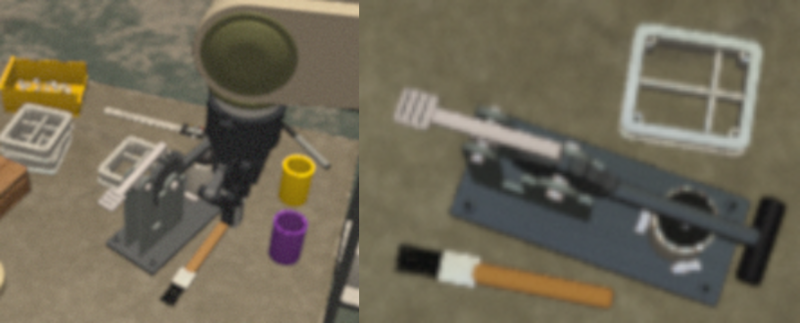

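In the top view the arm lies level over the bushing, with the pad centred in its rim at about (685,220) in the picture. The bar's top is at 0.124 m, which means 0 rad. The brush and casting haven't moved and the robot is clear.

```bash
python3 -c "
from station import *
print(close_job())"
```

```text
the job is handed in; nothing more can be done
None
```

The bushing is clamped and the job is handed in at about 12 s on the robot's clock; no verdict is reported.

- **Pawl:** I pressed the thumb pad to its stop with the shut fingertips, at about 19 N. It sank 14 mm (0.180 to 0.1665 m) and was still down after I lifted off. The crossbar had not moved.
- **Arm:** I pushed the crossbar down along its arc until it seated firmly at about 25 N, then retreated clear.
- **Last checks:** The top of the bar was at about 0.124 m, which is where it should be with the arm level. In the final top view the pad sits centred in the bushing's rim, and the brush and casting look undisturbed. The robot was reading about 1 N or less.
- **Not fully checked:** The gripper blocked the bar in the last side view, so the final arm height comes from the top camera only. I did not measure the bushing's tilt or offset numerically, and I did not measure the marker again.

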